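Bring a bottle into a camera's view with a swivel mirror

ROBOT

A 7-joint arm with a two-finger parallel gripper is mounted at the origin on a cart in front of the work surface, level with it; the furniture and walls round the work are solid. World frame = base frame: x ahead of the robot, y to its left, z up, the work surface at z = 0. Lengths are in m, angles in degrees, forces in N, time in s.
With the tool pointing down it reaches from about 0.425 to 0.875 m from the base axis. Payload 4.7 kg.
Tool frame: the origin (TCP) lies between the finger pads; the fingertips stand 8 mm ahead of it and the grasp point (between the pads) lies 11 mm behind it (env.tip_extent is the distance from the TCP to the fingertips, in m); z points along the fingers, y is the line along which they close (so a half turn about z gives the same grasp; the last joint's range is limited). The gripper opens to 87 mm and grips with 3 to 60 N. Pads are 19 mm wide; open, the fingers measure 117 mm over their backs; the gripper's body (75 mm by 190 mm) begins 51 mm behind the grasp point.
Start: joints at [-66.285, 18.392, -4.016, 83.108, 1.295, 78.541, -3.26], TCP at [0.253, 0.599, 0.231] pointing down, gripper open.
Joint ranges: [-163.93, 163.93], [-17.29, 119.83], [-79.2, 71.16], [3.27, 140.29], [-89.18, 269.18], [5.43, 117.66], [-154.24, 154.24]. Speed limits (degrees/s): [147.25, 147.25, 180, 180, 180, 180, 180].

INTERFACE

Orientations are given as [roll, pitch, yaw] about the fixed x, y, z axes, in that order (R = Rz(yaw) Ry(pitch) Rx(roll)).
In Python, from cell import sensors, vision, workorder, env gives the robot as it stands.
- The arm moves only by the tool drive_tool, never from a script. Its argument "moves" is a list of rows, each an object of numbers: "x", "y", "z": the shift along the tool's x, y, z in mm; "rx", "ry", "rz": the turn, a rotation vector about the tool's x, y, z in rad; "fingers": the closure, from -1 (fully open) to 1 (shut). In form: [{"x": .., "y": .., "z": .., "rx": .., "ry": .., "rz": .., "fingers": ..}, ...]. A call has 1 to 20 rows; each row is the pose to reach, as a shift and turn from the pose commanded when the call began, along the tool's axes at that moment; what a row does not reach only later rows make up. A row lasts 1/8 s, in which the tool goes at most 62.5 mm and 10.7 degrees, less where a joint would pass 70% of its speed; a pose out of reach is approached as far as the arm can. A call with a gripper value outside its range is refused whole. The fingers move at their own pace and stop on an object; "force" is the grip in N (left out, the last holds). Time passes only in rows, so rows that repeat a pose let the fingers close. It gives the time, the measured TCP pose, the force, the opening and the grip force at its end, in the units of the state.
- sensors.get_obs(): the state, without advancing time (a new reading comes with each control period).
- vision.read_camera(name): name is "scene" or "top"; returns a dict with "image" (384x512x3 uint8, red, green, blue), "fx", "fy", "cx", "cy" (pixels), "k1" (the pictures are not rectified: a ray, as slopes to the right and down, at radius r is drawn at 1 + k1 r^2 times it, then the intrinsics apply), "R" (3x3) and "t" (3): a world point X has camera coordinates R X + t. Camera axes: x right, y down, z forward; pixel columns grow to the right and rows downward; lengths in m; the calibration is good to about 2 mm. A picture is of the moment at which its call begins. There is no depth.
- workorder.sign_off(): hands the job in; it is judged then, once.
The state is a dict: "time_s": time; "qpos": joint angles; "joint_velocities": joint speeds; "effort": joint torques, N m; "tool_pos": TCP position; "tool_rot": TCP orientation; "force": force on the tool from outside, world axes, zero at the start; "wrist_torque": the same for the moment, N m; "grip_width": finger opening in m; "grasp_force": force on a finger pad.
Only numpy, scipy, OpenCV 4.12 (cv2) and the standard library are available. Lean on these libraries where they do the work, as an engineer would, in place of code of your own. Each camera call takes 0.05 s, during which the arm holds its last target. There are 200 camera calls.

TASK

Set the small squat bottle down gently and upright on the round stand, wholly on it, and let go of it. Then turn the swivel mirror (it has a grip on top) until the fixed camera at the other end of its rail sees the bottle in the middle of the mirror, and finish while still holding the mirror steady at that angle: it springs back when let go. Do not tip or drop the bottle, and leave the tall bottle, the lidded cup and the timer where they are.

Things in the scene. Friction and masses are not known exactly. Their poses are not given: they have to be found in the camera images.
- squat_bottle: small white squat bottle, the shorter of the two loose bottles: 48 mm in diameter, 85 mm high with its 30 mm wide screw cap (cap from 65 mm up), about 0.06 to 0.11 kg. Starts upright on the worktop, either at the left or at the right of the work. Origin: centre of its underside; z up along its axis
- tall_bottle: bystander: white bottle about 60 mm wide and 130 mm high, standing at the other of the two places. Origin: centre of its underside
- stand: low round grey stand, 90 mm in diameter, 15 mm high with a flat top, fixed to the worktop. Origin: centre of its underside
- rig: fixed viewing rig: 280 x 40 x 12 mm aluminium rail, swivel mirror near one end, small white camera at the other. Origin: on the mirror's vertical swivel axis, at worktop height; x along the rail from mirror to camera, z up. The camera (50 x 40 x 40 mm, top at 85 mm, lens front 166 mm from the origin) looks along the rail at the swivel axis, 65 mm above the worktop
- mirror (a joint): mirror angle about its vertical axis, 0 to 1.35 rad, growing counter-clockwise from above. At 0, where its spring holds it at the start, it faces the camera; at a its normal points a from the rail's x axis, so the camera's reflected line of sight leaves at 2a. The spring (0.01 N m at 0, 0.05 at 1.35) turns it back to 0 when let go
- mirror_grip (a point): middle of the black grip on top of the mirror, on the swivel axis, 124 mm above the worktop. Grip: bar 12 mm thick (x, the mirror's normal), 44 mm long (y, parallel to the mirror), 34 mm high (106 to 140 mm above the worktop), turning with the mirror. The mirror below is 78 mm wide, 34 to 100 mm above the worktop, its face on the swivel axis
- sight: imaginary, nothing to see or touch: the camera's line of sight after the mirror. Origin: on the swivel axis, 65 mm above the worktop; its x axis is the level line that the camera sees along after reflection, and turns twice as far as the mirror (at joint mirror = 0 it points back to the camera)
- cup: bystander: sample cup with a screw lid, 62 mm wide and 62 mm high. Origin: centre of its underside
- timer: bystander: small bench timer, 66 x 62 x 19 mm, lying flat. Origin: centre of its underside
Mind the look-alikes: they are no part of the job. Of the things that look like the squat_bottle, the largest one is meant.

How it is judged (in metres and radians):
On the way, in this order (a step that is already met when the one before it is completed fails the run):
1. the squat bottle stands upright on the round stand, let go (horizontal distance between squat_bottle and stand below 0.021 m and z of squat_bottle in the frame of stand between 0.012 and 0.019 m and angle between squat_bottle's own z axis and vertical below 0.1 rad and linear speed of squat_bottle below 0.02 m/s and contact force between the fingers and squat_bottle below 0.05 N), for 0.3 s.
2. the mirror, held, shows the bottle to the camera (y of squat_bottle in the frame of sight between -0.02 and 0.02 m and x of squat_bottle in the frame of sight above 0.05 m and contact force between the fingers and rig above 0.2 N), for 0.5 s.
At the end, for the whole second after the job is handed in: The squat bottle stands upright, still and untouched, wholly on the stand (axis within 21 mm of its centre); the fingers hold the mirror still (contact over 0.2 N, no bystander leans on the rig) and the camera's reflected line of sight passes within 20 mm of the bottle's axis (all of step 1 and all of step 2 and contact force between the arm and squat_bottle below 0.05 N and velocity of joint mirror between -0.05 and 0.05 rad/s and contact force between rig and tall_bottle below 0.05 N and contact force between rig and cup below 0.05 N and contact force between rig and timer below 0.05 N); the arm keeps its last pose, push and grip.
It fails at once if the squat bottle is tipped (angle between squat_bottle's own z axis and vertical above 0.6 rad).
It fails at once if the squat bottle is dropped from more than about 2 cm (height (world z) of squat_bottle above 0.038 m and contact force between squat_bottle and anything else below 0.02 N).
It fails at once if a bystander is moved or knocked over (distance of any of tall_bottle, cup, timer from where it was at the start of the episode above 0.03 m or angle between any of tall_bottle, cup's own z axis and vertical above 0.5 rad).
It also fails if it takes over 61 s, if anything falls off the work surface, if the arm or the gripper's body presses on something with over 40 N, if the wrist force passes 120 N, or if a joint passes its speed limit or range.

## Working session

There is one attempt and no reset: what is moved stays moved. The work goes in short steps, Python scripts to look and compute and a tool call to move; the robot and the scene stay as the last step left them, time stands still between calls to the robot, and variables do not carry over. Pictures are saved under pics/ and viewed, at most 10 in all, crops included, and the job is handed in when it is done.

Besides the shell and the picture viewer there is one more tool, called after "Call:" by a JSON object that holds its "fn" and its "kwargs", one argument or row to a line. drive_tool: Moves the arm, as the interface text tells. Its arguments: {"type":"object","properties":{"moves":{"type":"array"},"force":{"type":"number"}},"required":["moves"]}

```bash
mkdir -p pics
cat > h.py <<'E'
import numpy as np, cv2
from cell import sensors, vision, workorder, env
def cam(n):
    c=vision.read_camera(n); 
    for k in("R","t"): c[k]=np.array(c[k])
    return c
def ray(c,u,v):
    x,y=(u-c["cx"])/c["fx"],(v-c["cy"])/c["fy"]
    a,b=x,y
    for _ in range(20):
        s=1+c["k1"]*(a*a+b*b); a,b=x/s,y/s
    o=-c["R"].T@c["t"].ravel(); d=c["R"].T@np.array([a,b,1]); return o,d/np.linalg.norm(d)
def onz(c,u,v,z):
    o,d=ray(c,u,v); return o+d*(z-o[2])/d[2]
def proj(c,X):
    p=c["R"]@np.array(X)+c["t"].ravel(); a,b=p[:2]/p[2]; s=1+c["k1"]*(a*a+b*b)
    return c["fx"]*a*s+c["cx"],c["fy"]*b*s+c["cy"]
def tri(c1,p1,c2,p2):
    o1,d1=ray(c1,*p1);o2,d2=ray(c2,*p2)
    s=np.linalg.lstsq(np.c_[d1,-d2],o2-o1,rcond=None)[0]
    a,b=o1+s[0]*d1,o2+s[1]*d2
    return (a+b)/2,np.linalg.norm(a-b)
E
python3 - <<'E'
from h import *
import pickle
o=sensors.get_obs(); print({k:np.round(v,3).tolist() for k,v in o.items()})
C={}
for n in("scene","top"):
    c=cam(n);C[n]=c;im=c["image"][:,:,::-1];cv2.imwrite(f"pics/{n}0.png",cv2.resize(im,(800,600),interpolation=cv2.INTER_CUBIC))
    print(n,np.round(-c["R"].T@c["t"].ravel(),3),c["fx"],c["k1"])
pickle.dump(C,open("C0.pkl","wb"))
E
```

```text
{'time_s': 0.0, 'qpos': [-66.285, 18.439, -4.016, 83.174, 1.295, 78.542, -3.26], 'joint_velocities': [-0.045, 0.05, -0.01, 0.018, 0.011, -0.045, 0.024], 'effort': [-0.0, -49.128, -0.404, -31.252, -0.064, 0.044, 0.0], 'tool_pos': [0.253, 0.598, 0.229], 'tool_rot': [-179.889, 0.006, 157.095], 'force': [-0.737, 0.32, -0.329], 'wrist_torque': [0.015, 0.007, -0.027], 'grasp_force': 0.0, 'grip_width': 0.087}
scene [-0.623  0.887  0.735] 369.3405994798719 -0.04583955898122366
top [ 0.447 -0.03   1.697] 472.64690744483624 -0.12017641478457969
```

View pics/scene0.png

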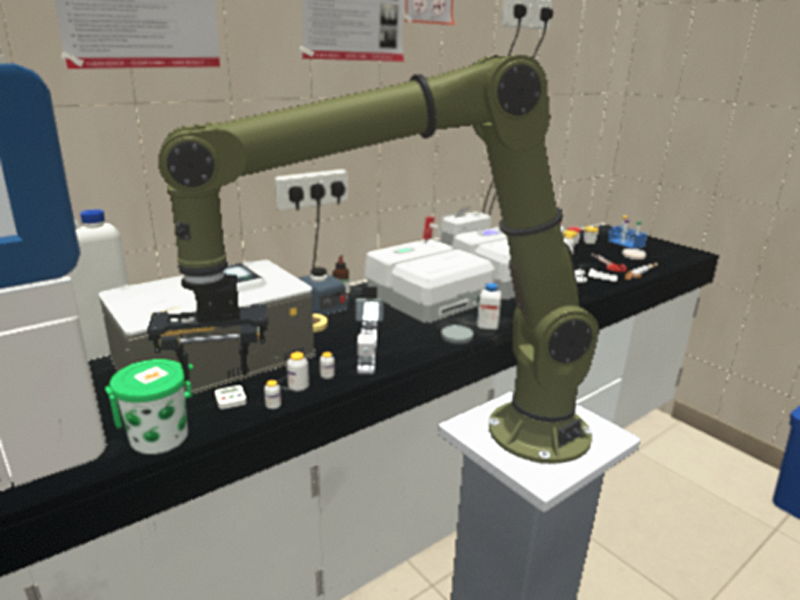

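View pics/top0.png

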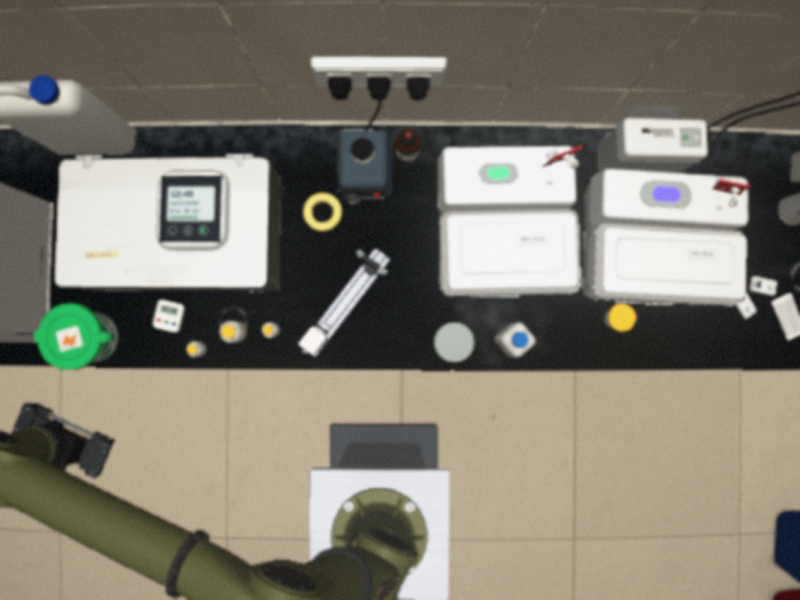

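Top view (800x600 picture): three yellow caps, the largest at (232,330), i.e. the squat bottle. The stand is at (455,341) and the tall bottle has the blue cap at (517,340). The rig's camera is at (312,340) and its mirror near (375,260). In the scene view the squat bottle is at (297,370). Next I'll measure these points and enlarge the rig.

Run:
```python
from h import *
import pickle
C=pickle.load(open("C0.pkl","rb"))
B={}
for n in C:
    hsv=cv2.cvtColor(C[n]["image"],cv2.COLOR_RGB2HSV)
    m=cv2.inRange(hsv,(15,110,110),(35,255,255))
    k,l,s,ce=cv2.connectedComponentsWithStats(m)
    for i in range(1,k):
        if s[i,4]>12: print(n,s[i].tolist(),ce[i].round(1).tolist(),np.round(onz(C[n],*ce[i],.085),3).tolist())
# stand in top
c=C["top"];im=c["image"];g=cv2.cvtColor(im,cv2.COLOR_RGB2GRAY)
for n,(x0,y0,x1,y1) in dict(top=(265,195,318,240),scene=(275,200,308,222)).items():
    g=cv2.cvtColor(C[n]["image"],cv2.COLOR_RGB2GRAY)[y0:y1,x0:x1]
    m=(g>80).astype(np.uint8); 
    cs,_=cv2.findContours(m,0,1); q=max(cs,key=cv2.contourArea); e=cv2.fitEllipse(q); 
    u,v=e[0][0]+x0,e[0][1]+y0
    print("stand",n,(u,v),e[1],onz(C[n],u,v,.015))
a=cv2.resize(C["top"]["image"][150:235,180:260,::-1],None,fx=5,fy=5,interpolation=2)
b=cv2.resize(C["scene"]["image"][180:250,210:260,::-1],None,fx=6,fy=6,interpolation=2)
H=max(a.shape[0],b.shape[0]);z=np.zeros((H,a.shape[1]+b.shape[1],3),np.uint8);z[:a.shape[0],:a.shape[1]]=a;z[:b.shape[0],a.shape[1]:]=b
print(z.shape);cv2.imwrite("pics/rig.png",z)
```

```text
scene [374, 145, 9, 4, 26] [378.1, 146.4] [0.756, -1.237, 0.085]
scene [361, 147, 9, 5, 34] [364.4, 149.1] [0.765, -1.101, 0.085]
scene [185, 197, 5, 5, 22] [187.1, 198.9] [0.699, 0.218, 0.085]
scene [200, 201, 10, 11, 57] [204.3, 206.7] [0.589, 0.198, 0.085]
scene [103, 209, 34, 6, 70] [119.3, 211.6] [0.739, 0.499, 0.085]
scene [185, 225, 10, 5, 43] [189.8, 227.1] [0.466, 0.331, 0.085]
scene [206, 225, 7, 4, 21] [208.9, 226.3] [0.431, 0.271, 0.085]
scene [93, 239, 8, 3, 13] [96.5, 240.1] [0.564, 0.639, 0.085]
scene [170, 243, 8, 4, 25] [173.6, 244.5] [0.387, 0.435, 0.085]
top [194, 123, 25, 25, 356] [206.1, 134.8] [0.73, 0.127, 0.085]
top [389, 194, 19, 19, 275] [397.7, 202.8] [0.499, -0.536, 0.085]
top [141, 208, 9, 9, 59] [145.4, 211.9] [0.463, 0.332, 0.085]
top [169, 208, 6, 6, 29] [171.1, 210.7] [0.468, 0.244, 0.085]
top [119, 221, 7, 6, 34] [122.0, 223.4] [0.423, 0.413, 0.085]
stand top (290.3877124786377, 218.50411224365234) (25.453712463378906, 25.61966896057129) [ 0.44382147 -0.16983618  0.015     ]
stand scene (292.1081428527832, 212.81001091003418) (10.94370174407959, 20.562047958374023) [ 0.44171409 -0.16556009  0.015     ]
(425, 700, 3)
```

View pics/rig.png

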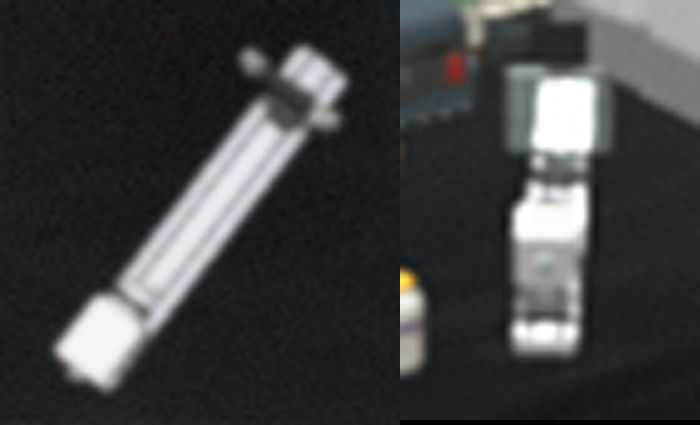

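The rig crop shows the top view on the left and the scene view on the right. In the top view, the camera box has its centre near crop (100,340), the dark grip bar is at (290,100), and the rail's far end is near (324,63).

```bash
python3 - <<'E'
from h import *
import pickle
C=pickle.load(open("C0.pkl","rb"));c=C["top"];s=C["scene"]
# rail line: bright pixels in top strip between camera and mirror
g=cv2.cvtColor(c["image"],cv2.COLOR_RGB2GRAY)
m=np.zeros_like(g); A=np.array([200,213.]);Bp=np.array([239,167.])
ys,xs=np.nonzero(g>100); P=np.c_[xs,ys].astype(float)
d=(Bp-A)/np.linalg.norm(Bp-A); t=(P-A)@d; o=(P-A)@[-d[1],d[0]]; L=np.linalg.norm(Bp-A)
k=(t>15)&(t<L-9)&(abs(o)<7)
Q=np.array([onz(c,*p,.012)[:2] for p in P[k]])
ts=t[k]; r=np.round(ts/2); mid=np.array([[(Q[r==i]).mean(0)] for i in np.unique(r)]).reshape(-1,2)
vx,vy,x0,y0=cv2.fitLine(mid.astype(np.float32),2,0,.01,.01).ravel()
if vx>0:vx,vy=-vx,-vy
print("rail ang",np.degrees(np.arctan2(vy,vx)),(x0,y0))
n=np.array([-vy,vx]); 
def T(p): return (180+p[0]/5,150+p[1]/5)
def S(p): return (210+(p[0]-400)/6,180+p[1]/6)
for nm,p,z in [("grip",(290,100),.14),("mirL",(252,60),.1),("mirR",(325,118),.1),("railfar",(324,63),.012),("camfront",(122,305),.085),("camback",(80,369),.085)]:
    X=onz(c,*T(p),z)[:2]; print(nm,X.round(4),"along",((X-[x0,y0])@[vx,vy]).round(4),"off",((X-[x0,y0])@n).round(4))
# grip centroid: dark-ish? tall bottle cap, stand, heights
hsv=cv2.cvtColor(c["image"],cv2.COLOR_RGB2HSV)
for nm in C:
    h=cv2.cvtColor(C[nm]["image"],cv2.COLOR_RGB2HSV);mm=cv2.inRange(h,(98,130,90),(125,255,255))
    k_,l,st,ce=cv2.connectedComponentsWithStats(mm)
    print([(ce[i].round(1).tolist(),onz(C[nm],*ce[i],.13).round(3).tolist()) for i in range(1,k_) if st[i,4]>20 and 280<ce[i][0]<350 and 150<ce[i][1]<230])
print("bottle cap tri",tri(c,(145.4,211.9),s,(189.8,227.1)),"small",tri(c,(171.1,210.7),s,(208.9,226.3)),tri(c,(122,223.4),s,(173.6,244.5)))
f=.64
for nm,pt,ps in [("boxR near-left top",(440,292),(438,283+0)),("boxR nearright",(580,294),None),("incub nearright",(270,288),None),("incub nearleft",(58,287),None)]:
    for z in(.1,.15,.2): print(nm,z,onz(c,pt[0]*f,pt[1]*f,z).round(3))
# scene corners: incubator front-right top, boxR front top-left
print("boxR corner tri",tri(c,(440*f,292*f),s,(443*f,300*f)), "incub nearright tri",tri(c,(270*f,288*f),s,(311*f,277*f)))
E
python3 - <<'E'
import sys;sys.path.insert(0,'.')
from h import *
import pickle
C=pickle.load(open("C0.pkl","rb"))
a=cv2.resize(C["scene"]["image"][140:270,60:340,::-1],(784,364),interpolation=2);cv2.imwrite("pics/s1.png",a)
E
```

```text
rail ang 141.10565 (np.float32(0.55101824), np.float32(0.070440345))
grip [0.6034 0.0142] along -0.0761 off 0.0108
mirL [0.6346 0.0414] along -0.0833 off -0.0299
mirR [ 0.5953 -0.0085] along -0.084 off 0.0336
railfar [ 0.6431 -0.0063] along -0.1198 off 0.002
camfront [0.4679 0.1294] along 0.1017 off 0.0063
camback [0.4241 0.1577] along 0.1535 off 0.0118
[([314.3, 183.3], [0.439, -0.291, 0.13])]
[([332.4, 217.0], [0.449, -0.301, 0.13])]
bottle cap tri (array([0.46349528, 0.3321782 , 0.08606458]), np.float64(0.0005416569726849339)) small (array([0.46871373, 0.24793088, 0.06139151]), np.float64(0.0009207865863188157)) (array([0.42294121, 0.41935063, 0.06180723]), np.float64(0.00016909329145895288))
boxR near-left top 0.1 [ 0.551 -0.133  0.1  ]
boxR near-left top 0.15 [ 0.548 -0.13   0.15 ]
boxR near-left top 0.2 [ 0.544 -0.126  0.2  ]
boxR nearright 0.1 [ 0.548 -0.44   0.1  ]
boxR nearright 0.15 [ 0.545 -0.427  0.15 ]
boxR nearright 0.2 [ 0.542 -0.414  0.2  ]
incub nearright 0.1 [0.557 0.237 0.1  ]
incub nearright 0.15 [0.554 0.228 0.15 ]
incub nearright 0.2 [0.551 0.22  0.2  ]
incub nearleft 0.1 [0.557 0.713 0.1  ]
incub nearleft 0.15 [0.554 0.69  0.15 ]
incub nearleft 0.2 [0.55  0.667 0.2  ]
boxR corner tri (array([ 0.53304798, -0.15347309,  0.08876517]), np.float64(0.05451900292850598)) incub nearright tri (array([0.5543209 , 0.22407393, 0.22901534]), np.float64(0.021090645547923715))
```

View pics/s1.png

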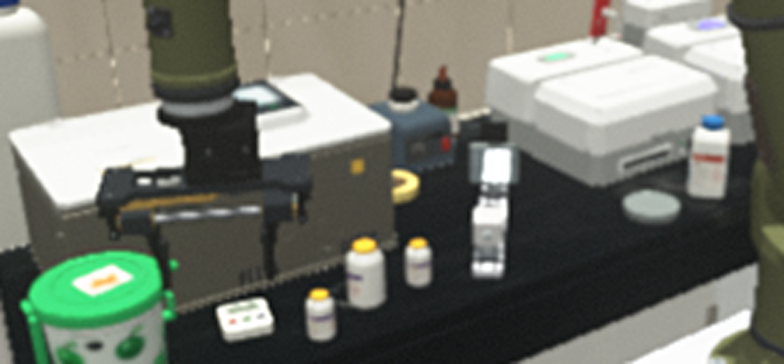

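```bash
cat >> h.py <<'E'
from scipy.spatial.transform import Rotation as Ro
def goto(*poses):
    o=sensors.get_obs(); R0=Ro.from_euler("xyz",o["tool_rot"],degrees=True); p=np.array(o["tool_pos"])
    print("now",p.round(4),np.round(o["tool_rot"],2),"F",np.round(o["force"],1),"w",o["grip_width"],o["grasp_force"],"t",o["time_s"],"q",np.round(o["qpos"],0))
    for x,y,z,yaw in poses:
        d=R0.inv().apply(np.array([x,y,z])-p)*1000
        rv=(R0.inv()*Ro.from_euler("xyz",[180,0,yaw],degrees=True)).as_rotvec()
        print("move mm",d.round(1),"rv",rv.round(3))
E
python3 - <<'E'
from h import *
import pickle
C=pickle.load(open("C0.pkl","rb"))
goto((.4635,.332,.22,157.1),(.4635,.332,.13,157.1))
print("mirror top mid",tri(C["top"],(237.7,167.8),C["scene"],(236.5,191.4)))
print("mirror L/R scene px", onz(C["scene"],210+107/6,180+65/6,.1),onz(C["scene"],210+212/6,180+72/6,.1))
print("camera top mid scene", onz(C["scene"],210+(550-400)/6,180+217/6,.085))
E
```

```text
now [0.2529 0.5983 0.2296] [-1.7990e+02  1.0000e-02  1.5709e+02] F [ 0.4  0.4 -0.4] w 0.08728897167660209 0.0 t 0.1 q [-66.  18.  -4.  83.   1.  79.  -3.]
move mm [-297.7 -163.3    9.9] rv [-0.002  0.    -0.   ]
move mm [-297.6 -163.1   99.9] rv [-0.002  0.    -0.   ]
mirror top mid (array([0.61494516, 0.01664907, 0.10173851]), np.float64(0.0006555666038767583))
mirror L/R scene px [0.64568303 0.04266579 0.1       ] [ 0.59090983 -0.01395819  0.1       ]
camera top mid scene [0.44474178 0.14322157 0.085     ]
```

Call:
{"fn": "drive_tool", "kwargs": {
  "moves": [
    {"x": -30, "y": -16, "z": 1},
    {"x": -75, "y": -41, "z": 3},
    {"x": -120, "y": -66, "z": 5},
    {"x": -165, "y": -90, "z": 7},
    {"x": -210, "y": -115, "z": 9},
    {"x": -250, "y": -137, "z": 10},
    {"x": -280, "y": -154, "z": 10},
    {"x": -297, "y": -163, "z": 10},
    {"x": -297, "y": -163, "z": 30},
    {"x": -297, "y": -163, "z": 60},
    {"x": -297, "y": -163, "z": 90},
    {"x": -297, "y": -163, "z": 100},
    {"x": -297, "y": -163, "z": 100},
    {"x": -297, "y": -163, "z": 100}
  ]
}}

```text
invalid input at $.moves[0]: expected keys x, y, z, rx, ry, rz, fingers
```

Run:
```python
from h import *
goto((.4635,.332,.039,157.1))
a=cam("scene")["image"][130:270,110:310,::-1];b=cam("top")["image"][150:270,90:210,::-1]
a=cv2.resize(a,None,fx=2.2,fy=2.2,interpolation=2);b=cv2.resize(b,None,fx=2.8,fy=2.8,interpolation=2)
z=np.zeros((336,a.shape[1]+b.shape[1],3),np.uint8);z[:a.shape[0],:a.shape[1]]=a;z[:b.shape[0],a.shape[1]:]=b;cv2.imwrite("pics/p1.png",z)
```

```text
now [0.2529 0.5983 0.2296] [-1.7990e+02  1.0000e-02  1.5709e+02] F [ 0.4  0.4 -0.4] w 0.08728897167660209 0.0 t 0.1 q [-66.  18.  -4.  83.   1.  79.  -3.]
move mm [-297.6 -163.   190.9] rv [-0.002  0.    -0.   ]
```

View pics/p1.png

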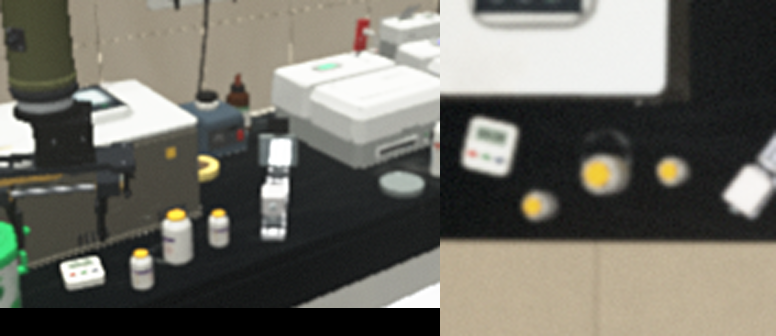

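The move was refused because every key is needed, so the arm has not moved. This picture does show a faint dark ring next to the bottle at about (605,145). I'll check it with the contrast raised before approaching.

Run:
```python
from h import *
f=lambda n,s,k:cv2.resize(np.clip((np.mean([vision.read_camera(n)["image"][s].astype(float) for _ in range(6)],0)-5)*3,0,255).astype(np.uint8)[:,:,::-1],None,fx=k,fy=k,interpolation=2)
a=f("scene",np.s_[200:265,150:230],5);b=f("top",np.s_[190:230,110:185],5)
z=np.zeros((max(a.shape[0],b.shape[0]),a.shape[1]+b.shape[1],3),np.uint8);z[:a.shape[0],:a.shape[1]]=a;z[:b.shape[0],a.shape[1]:]=b;cv2.imwrite("pics/p2.png",z)
```

```text
(no output)
```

View pics/p2.png

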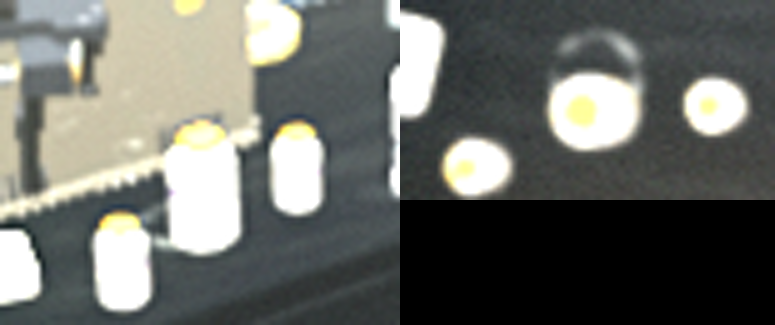

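Averaged picture: a faint see-through, U-shaped rim stands right behind the bottle in the top view, crop (552..640, 30..90). A light piece of it also shows left of the bottle in the scene crop at (145..168, 225..245). It looks like a clear guard or beaker, so I'll locate it before choosing the grasp.

Run:
```python
from h import *
t=cam("top");s=cam("scene")
for n,(x,y) in dict(arcTop=(597,32),arcL=(553,75),arcR=(640,85),upL=(565,45),upR=(628,42)).items():
    u,v=110+(x-400)/5-.4,190+y/5-.4
    print(n,(u,v),[onz(t,u,v,z)[:2].round(3).tolist() for z in(0,.04,.08)])
for n,(x,y) in dict(Lup=(147,215),Llow=(160,242)).items():
    u,v=150+x/5-.4,200+y/5-.4
    print(n,(u,v),[onz(s,u,v,z)[:2].round(3).tolist() for z in(0,.04,.08)])
f=lambda n,sl:np.mean([vision.read_camera(n)["image"][sl].astype(float) for _ in range(10)],0)
A=f("scene",np.s_[215:258,170:215]);B=f("top",np.s_[192:224,130:168])
o=[]
for q,k in((A,9),(B,10)):
    q=255*(np.clip(q/255,0,1))**.45
    o.append(cv2.resize(q.astype(np.uint8)[:,:,::-1],None,fx=k,fy=k,interpolation=2))
z=np.zeros((390,785,3),np.uint8);a,b=o;z[:a.shape[0],:a.shape[1]]=a;z[:b.shape[0],405:405+b.shape[1]]=b[:, :380];cv2.imwrite("pics/p3.png",z)
```

```text
arcTop (149.0, 196.0) [[0.522, 0.339], [0.52, 0.33], [0.518, 0.322]]
arcL (140.2, 204.6) [[0.49, 0.371], [0.489, 0.361], [0.488, 0.352]]
arcR (157.6, 206.6) [[0.484, 0.307], [0.483, 0.299], [0.482, 0.291]]
upL (142.6, 198.6) [[0.512, 0.362], [0.511, 0.353], [0.509, 0.344]]
upR (155.2, 198.0) [[0.515, 0.316], [0.513, 0.308], [0.511, 0.3]]
Lup (179.0, 242.6) [[0.52, 0.353], [0.458, 0.382], [0.396, 0.411]]
Llow (181.6, 248.0) [[0.479, 0.363], [0.419, 0.392], [0.359, 0.42]]
```

View pics/p3.png

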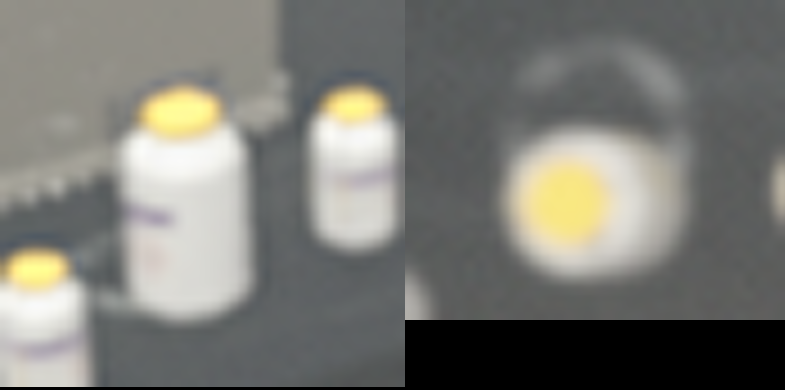

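The light piece left of the bottle fits z≈0: the scene gives (0.52,0.353) and the top view (0.522,0.339) on the worktop plane. So it is a flat ring mark on the worktop, and the fingertips will stay 30 mm above it. Moving on.

Call:
{"fn": "drive_tool", "kwargs": {
  "moves": [
    {"x": -30, "y": -16, "z": 1, "rx": 0, "ry": 0, "rz": 0, "fingers": -1},
    {"x": -75, "y": -41, "z": 3, "rx": 0, "ry": 0, "rz": 0, "fingers": -1},
    {"x": -120, "y": -66, "z": 5, "rx": 0, "ry": 0, "rz": 0, "fingers": -1},
    {"x": -165, "y": -90, "z": 7, "rx": 0, "ry": 0, "rz": 0, "fingers": -1},
    {"x": -210, "y": -115, "z": 9, "rx": 0, "ry": 0, "rz": 0, "fingers": -1},
    {"x": -250, "y": -137, "z": 10, "rx": 0, "ry": 0, "rz": 0, "fingers": -1},
    {"x": -280, "y": -154, "z": 10, "rx": 0, "ry": 0, "rz": 0, "fingers": -1},
    {"x": -298, "y": -163, "z": 10, "rx": 0, "ry": 0, "rz": 0, "fingers": -1},
    {"x": -298, "y": -163, "z": 30, "rx": 0, "ry": 0, "rz": 0, "fingers": -1},
    {"x": -298, "y": -163, "z": 60, "rx": 0, "ry": 0, "rz": 0, "fingers": -1},
    {"x": -298, "y": -163, "z": 90, "rx": 0, "ry": 0, "rz": 0, "fingers": -1},
    {"x": -298, "y": -163, "z": 100, "rx": 0, "ry": 0, "rz": 0, "fingers": -1},
    {"x": -298, "y": -163, "z": 100, "rx": 0, "ry": 0, "rz": 0, "fingers": -1},
    {"x": -298, "y": -163, "z": 100, "rx": 0, "ry": 0, "rz": 0, "fingers": -1}
  ]
}}

```text
time_s: 3.65
tool_pos: [0.4649, 0.3332, 0.132]
tool_rot: [179.9, 0.1, 157.1]
force: [0.1, -0.3, 0.0]
grip_width: 0.0867
grasp_force: 0.0
```

Run:
```python
from h import *
goto((.4635,.332,.039,157.1))
```

```text
now [0.4649 0.3332 0.132 ] [1.7988e+02 6.0000e-02 1.5710e+02] F [ 0.1 -0.3  0. ] w 0.08673305638923942 0.0 t 3.65 q [-45.  13.   7. 102.  -2.  65.  30.]
move mm [ 0.9 -1.9 93. ] rv [ 0.002  0.001 -0.   ]
```

Call:
{"fn": "drive_tool", "kwargs": {
  "force": 10,
  "moves": [
    {"x": 1, "y": -2, "z": 20, "rx": 0, "ry": 0, "rz": 0, "fingers": -1},
    {"x": 1, "y": -2, "z": 45, "rx": 0, "ry": 0, "rz": 0, "fingers": -1},
    {"x": 1, "y": -2, "z": 70, "rx": 0, "ry": 0, "rz": 0, "fingers": -1},
    {"x": 1, "y": -2, "z": 86, "rx": 0, "ry": 0, "rz": 0, "fingers": -1},
    {"x": 1, "y": -2, "z": 93, "rx": 0, "ry": 0, "rz": 0, "fingers": -1},
    {"x": 1, "y": -2, "z": 93, "rx": 0, "ry": 0, "rz": 0, "fingers": -1},
    {"x": 1, "y": -2, "z": 93, "rx": 0, "ry": 0, "rz": 0, "fingers": -0.2},
    {"x": 1, "y": -2, "z": 93, "rx": 0, "ry": 0, "rz": 0, "fingers": -0.1},
    {"x": 1, "y": -2, "z": 93, "rx": 0, "ry": 0, "rz": 0, "fingers": 0.0},
    {"x": 1, "y": -2, "z": 93, "rx": 0, "ry": 0, "rz": 0, "fingers": 0.2},
    {"x": 1, "y": -2, "z": 93, "rx": 0, "ry": 0, "rz": 0, "fingers": 0.5},
    {"x": 1, "y": -2, "z": 93, "rx": 0, "ry": 0, "rz": 0, "fingers": 1},
    {"x": 1, "y": -2, "z": 93, "rx": 0, "ry": 0, "rz": 0, "fingers": 1},
    {"x": 1, "y": -2, "z": 93, "rx": 0, "ry": 0, "rz": 0, "fingers": 1},
    {"x": 1, "y": -2, "z": 93, "rx": 0, "ry": 0, "rz": 0, "fingers": 1}
  ]
}}

```text
time_s: 5.52
tool_pos: [0.4625, 0.3313, 0.0377]
tool_rot: [180.0, 0.0, 157.1]
force: [-1.0, 1.2, 1.0]
grip_width: 0.048
grasp_force: 10.0
```

Run:
```python
from h import *
goto((.4635,.332,.16,157.1))
```

```text
now [0.4625 0.3313 0.0377] [1.7997e+02 1.0000e-02 1.5710e+02] F [-1.   1.2  1. ] w 0.04803289087635481 9.99980820924975 t 5.525 q [-44.  18.   7. 107.  -3.  55.  31.]
move mm [  -0.7    1.  -122.3] rv [ 0.  0. -0.]
```

Call:
{"fn": "drive_tool", "kwargs": {
  "force": 14,
  "moves": [
    {"x": 0, "y": 0, "z": 0, "rx": 0, "ry": 0, "rz": 0, "fingers": 1},
    {"x": 0, "y": 0, "z": -5, "rx": 0, "ry": 0, "rz": 0, "fingers": 1},
    {"x": 0, "y": 0, "z": -20, "rx": 0, "ry": 0, "rz": 0, "fingers": 1},
    {"x": 0, "y": 0, "z": -45, "rx": 0, "ry": 0, "rz": 0, "fingers": 1},
    {"x": 0, "y": 0, "z": -75, "rx": 0, "ry": 0, "rz": 0, "fingers": 1},
    {"x": 0, "y": 0, "z": -105, "rx": 0, "ry": 0, "rz": 0, "fingers": 1},
    {"x": 0, "y": 0, "z": -135, "rx": 0, "ry": 0, "rz": 0, "fingers": 1},
    {"x": 0, "y": 0, "z": -155, "rx": 0, "ry": 0, "rz": 0, "fingers": 1},
    {"x": 0, "y": 0, "z": -162, "rx": 0, "ry": 0, "rz": 0, "fingers": 1},
    {"x": 0, "y": 0, "z": -162, "rx": 0, "ry": 0, "rz": 0, "fingers": 1}
  ]
}}

```text
time_s: 6.78
tool_pos: [0.4624, 0.3312, 0.2]
tool_rot: [180.0, 0.0, 157.1]
force: [-0.1, 0.1, -0.4]
grip_width: 0.0476
grasp_force: 14.0
```

Run:
```python
from h import *
goto((.453,.08,.2,150),(.443,-.168,.2,135))
```

```text
now [0.4624 0.3312 0.2   ] [1.7996e+02 2.0000e-02 1.5709e+02] F [-0.1  0.1 -0.4] w 0.047627024373204443 13.999734555836767 t 6.775 q [-45.   9.   7.  98.  -1.  73.  30.]
move mm [-8.91e+01 -2.35e+02 -1.00e-01] rv [0.001 0.    0.124]
move mm [-1.764e+02 -4.673e+02 -3.000e-01] rv [0.001 0.    0.386]
```

Call:
{"fn": "drive_tool", "kwargs": {
  "moves": [
    {"x": -5, "y": -12, "z": 0, "rx": 0, "ry": 0, "rz": 0, "fingers": 1},
    {"x": -15, "y": -40, "z": 0, "rx": 0, "ry": 0, "rz": 0, "fingers": 1},
    {"x": -28, "y": -75, "z": 0, "rx": 0, "ry": 0, "rz": 0, "fingers": 1},
    {"x": -42, "y": -110, "z": 0, "rx": 0, "ry": 0, "rz": 0.03, "fingers": 1},
    {"x": -55, "y": -145, "z": 0, "rx": 0, "ry": 0, "rz": 0.06, "fingers": 1},
    {"x": -68, "y": -180, "z": 0, "rx": 0, "ry": 0, "rz": 0.1, "fingers": 1},
    {"x": -81, "y": -215, "z": 0, "rx": 0, "ry": 0, "rz": 0.14, "fingers": 1},
    {"x": -94, "y": -250, "z": 0, "rx": 0, "ry": 0, "rz": 0.18, "fingers": 1},
    {"x": -108, "y": -285, "z": 0, "rx": 0, "ry": 0, "rz": 0.22, "fingers": 1},
    {"x": -121, "y": -320, "z": 0, "rx": 0, "ry": 0, "rz": 0.26, "fingers": 1},
    {"x": -134, "y": -355, "z": 0, "rx": 0, "ry": 0, "rz": 0.3, "fingers": 1},
    {"x": -147, "y": -390, "z": 0, "rx": 0, "ry": 0, "rz": 0.34, "fingers": 1},
    {"x": -160, "y": -424, "z": 0, "rx": 0, "ry": 0, "rz": 0.37, "fingers": 1},
    {"x": -170, "y": -450, "z": 0, "rx": 0, "ry": 0, "rz": 0.386, "fingers": 1},
    {"x": -175, "y": -463, "z": 0, "rx": 0, "ry": 0, "rz": 0.386, "fingers": 1},
    {"x": -176, "y": -467, "z": 0, "rx": 0, "ry": 0, "rz": 0.386, "fingers": 1},
    {"x": -176, "y": -467, "z": 0, "rx": 0, "ry": 0, "rz": 0.386, "fingers": 1}
  ]
}}

```text
time_s: 8.9
tool_pos: [0.4428, -0.1669, 0.1994]
tool_rot: [180.0, -0.0, 135.0]
force: [0.3, 0.3, -0.9]
grip_width: 0.0477
grasp_force: 14.0
```

Run:
```python
from h import *
goto((.443,-.168,.056,135))
```

```text
now [ 0.4428 -0.1669  0.1994] [ 1.7999e+02 -3.0000e-02  1.3502e+02] F [ 0.3  0.3 -0.9] w 0.04766119293676037 13.999836975708604 t 8.9 q [-18.  -4.  35. 111.   2.  72.  61.]
move mm [ -1.   -0.7 143.4] rv [ 0. -0.  0.]
```

Lower it, slowing down near contact.

Call:
{"fn": "drive_tool", "kwargs": {
  "moves": [
    {"x": -1, "y": 0, "z": 10, "rx": 0, "ry": 0, "rz": 0, "fingers": 1},
    {"x": -1, "y": 0, "z": 30, "rx": 0, "ry": 0, "rz": 0, "fingers": 1},
    {"x": -1, "y": 0, "z": 55, "rx": 0, "ry": 0, "rz": 0, "fingers": 1},
    {"x": -1, "y": 0, "z": 80, "rx": 0, "ry": 0, "rz": 0, "fingers": 1},
    {"x": -1, "y": 0, "z": 105, "rx": 0, "ry": 0, "rz": 0, "fingers": 1},
    {"x": -1, "y": 0, "z": 122, "rx": 0, "ry": 0, "rz": 0, "fingers": 1},
    {"x": -1, "y": 0, "z": 132, "rx": 0, "ry": 0, "rz": 0, "fingers": 1},
    {"x": -1, "y": 0, "z": 138, "rx": 0, "ry": 0, "rz": 0, "fingers": 1},
    {"x": -1, "y": 0, "z": 141, "rx": 0, "ry": 0, "rz": 0, "fingers": 1},
    {"x": -1, "y": 0, "z": 143, "rx": 0, "ry": 0, "rz": 0, "fingers": 1},
    {"x": -1, "y": 0, "z": 143, "rx": 0, "ry": 0, "rz": 0, "fingers": 1}
  ]
}}

```text
time_s: 10.28
tool_pos: [0.4437, -0.1683, 0.0568]
tool_rot: [180.0, 0.0, 135.0]
force: [-0.1, -0.4, -0.1]
grip_width: 0.0477
grasp_force: 14.0
```

Run:
```python
from h import *
goto((.443,-.168,.0527,135))
```

```text
now [ 0.4437 -0.1683  0.0568] [1.7997e+02 2.0000e-02 1.3498e+02] F [-0.1 -0.4 -0.1] w 0.04765223056397614 13.9997793501243 t 10.275 q [-17.   7.  36. 120.  -5.  55.  67.]
move mm [ 0.7 -0.3  4.1] rv [ 0.001  0.    -0.   ]
```

Call:
{"fn": "drive_tool", "kwargs": {
  "moves": [
    {"x": 0, "y": 0, "z": 1, "rx": 0, "ry": 0, "rz": 0, "fingers": 1},
    {"x": 0, "y": 0, "z": 2, "rx": 0, "ry": 0, "rz": 0, "fingers": 1},
    {"x": 0, "y": 0, "z": 3, "rx": 0, "ry": 0, "rz": 0, "fingers": 1},
    {"x": 0, "y": 0, "z": 4, "rx": 0, "ry": 0, "rz": 0, "fingers": 1},
    {"x": 0, "y": 0, "z": 4, "rx": 0, "ry": 0, "rz": 0, "fingers": 1},
    {"x": 0, "y": 0, "z": 4, "rx": 0, "ry": 0, "rz": 0, "fingers": 1}
  ]
}}

```text
time_s: 11.02
tool_pos: [0.4435, -0.1682, 0.0526]
tool_rot: [180.0, -0.0, 135.0]
force: [-0.8, 0.1, 1.8]
grip_width: 0.048
grasp_force: 14.0
```

Call:
{"fn": "drive_tool", "kwargs": {
  "force": 5,
  "moves": [
    {"x": 0, "y": 0, "z": 0, "rx": 0, "ry": 0, "rz": 0, "fingers": 0.0},
    {"x": 0, "y": 0, "z": 0, "rx": 0, "ry": 0, "rz": 0, "fingers": -0.3},
    {"x": 0, "y": 0, "z": 0, "rx": 0, "ry": 0, "rz": 0, "fingers": -0.7},
    {"x": 0, "y": 0, "z": 0, "rx": 0, "ry": 0, "rz": 0, "fingers": -0.8},
    {"x": 0, "y": 0, "z": 0, "rx": 0, "ry": 0, "rz": 0, "fingers": -0.8},
    {"x": 0, "y": 0, "z": 0, "rx": 0, "ry": 0, "rz": 0, "fingers": -0.8},
    {"x": 0, "y": 0, "z": -10, "rx": 0, "ry": 0, "rz": 0, "fingers": -0.8},
    {"x": 0, "y": 0, "z": -30, "rx": 0, "ry": 0, "rz": 0, "fingers": -0.8},
    {"x": 0, "y": 0, "z": -60, "rx": 0, "ry": 0, "rz": 0, "fingers": -0.8},
    {"x": 0, "y": 0, "z": -100, "rx": 0, "ry": 0, "rz": 0, "fingers": -0.8},
    {"x": 0, "y": 0, "z": -140, "rx": 0, "ry": 0, "rz": 0, "fingers": -0.8},
    {"x": 0, "y": 0, "z": -170, "rx": 0, "ry": 0, "rz": 0, "fingers": -0.8},
    {"x": 0, "y": 0, "z": -180, "rx": 0, "ry": 0, "rz": 0, "fingers": -0.8},
    {"x": 0, "y": 0, "z": -180, "rx": 0, "ry": 0, "rz": 0, "fingers": -0.8}
  ]
}}

```text
time_s: 12.78
tool_pos: [0.4435, -0.1682, 0.2327]
tool_rot: [180.0, 0.0, 135.0]
force: [-0.1, 0.3, -0.1]
grip_width: 0.0781
grasp_force: 0.0
```

Run:
```python
from h import *
goto((.6,.02,.235,135))
s=cam("scene");t=cam("top")
h=cv2.cvtColor(s["image"],cv2.COLOR_RGB2HSV);m=cv2.inRange(h,(15,110,110),(35,255,255))
k,l,st,ce=cv2.connectedComponentsWithStats(m)
print([(ce[i].round(1).tolist(),onz(s,*ce[i],.1).round(4)) for i in range(1,k) if st[i,4]>10 and 260<ce[i][0]<320])
a=cv2.resize(s["image"][160:240,215:325,::-1],None,fx=4,fy=4,interpolation=2)
b=cv2.resize(t["image"][150:240,180:260,::-1],None,fx=4,fy=4,interpolation=2)
z=np.zeros((360,760,3),np.uint8);z[:320,:440]=a;z[:,440:]=b;cv2.imwrite("pics/p4.png",z)
```

```text
now [ 0.4435 -0.1682  0.2327] [1.7996e+02 3.0000e-02 1.3498e+02] F [-0.1  0.3 -0.1] w 0.07807071099688452 0.0 t 12.775 q [-19.  -5.  35. 108.   3.  76.  60.]
move mm [ 22.6 243.7  -2.1] rv [ 0.001  0.    -0.   ]
[([293.7, 195.0], array([ 0.4439, -0.1696,  0.1   ]))]
```

View pics/p4.png

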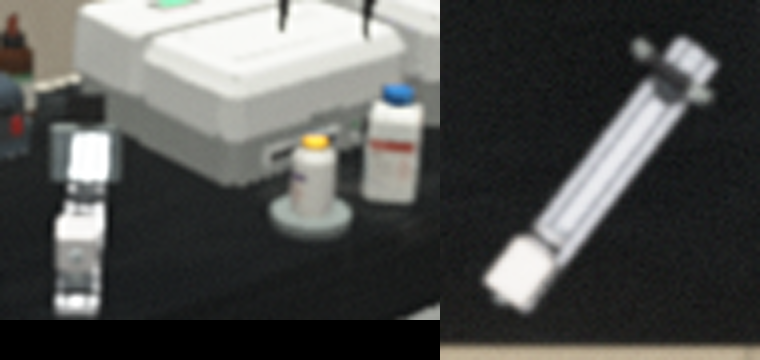

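The bottle stands upright and centred on the stand; its cap is at (0.444,-0.170), within 2 mm of the stand's centre. In the top view the mirror's ends are at crop (640,48) and (710,95), and the grip is near (668,80). Next I'll refine the rail's direction and plan the approach to the grip.

Run:
```python
from h import *
t=cam("top");n=8
g=np.mean([vision.read_camera("top")["image"][145:240,175:265].astype(float) for _ in range(n)],0).mean(2).astype(np.uint8)
K=4;G=cv2.resize(g,None,fx=K,fy=K,interpolation=2)
ls=cv2.createLineSegmentDetector(0).detect(G)[0].reshape(-1,4)
for l in ls:
    L=np.hypot(l[2]-l[0],l[3]-l[1])
    if L<45: continue
    P=[onz(t,175+(x+.5)/K-.5,145+(y+.5)/K-.5,.012)[:2] for x,y in(l[:2],l[2:])]
    d=P[1]-P[0]; a=np.degrees(np.arctan2(d[1],d[0]))%180
    nn=np.array([-np.sin(np.radians(142)),np.cos(np.radians(142))])
    print(round(L),round(a,1),np.round(P,4).tolist(),"off142",round(float((P[0]+P[1])/2@nn),4))
goto((.61,.017,.24,-128),(.61,.017,.116,-128))
```

```text
55 54.1 [[0.437, 0.1893], [0.4085, 0.1498]] off142 -0.3939
54 142.3 [[0.4783, 0.1567], [0.44, 0.1864]] off142 -0.4178
264 141.9 [[0.4115, 0.1476], [0.5965, 0.0027]] off142 -0.3695
193 143.1 [[0.6216, 0.0413], [0.4842, 0.1447]] off142 -0.4137
358 90.3 [[0.3809, -0.0768], [0.379, 0.2416]] off142 -0.2988
154 142.9 [[0.5992, 0.0384], [0.4895, 0.1213]] off142 -0.3981
148 142.9 [[0.4847, 0.1089], [0.5903, 0.0291]] off142 -0.3853
103 142.5 [[0.5415, 0.0575], [0.4691, 0.1132]] off142 -0.3784
now [ 0.4434 -0.1682  0.2324] [-1.7999e+02 -1.0000e-02  1.3497e+02] F [ 1.3  0.4 -0.7] w 0.07841621802534857 0.0 t 13.325 q [-19.  -5.  35. 108.   3.  76.  60.]
move mm [ 13.3 248.8  -7.7] rv [ 0.    -0.    -1.693]
move mm [ 13.2 248.8 116.3] rv [ 0.    -0.    -1.693]
```

Call:
{"fn": "drive_tool", "kwargs": {
  "moves": [
    {"x": 1, "y": 12, "z": 0, "rx": 0, "ry": 0, "rz": -0.08, "fingers": -0.8},
    {"x": 2, "y": 35, "z": 0, "rx": 0, "ry": 0, "rz": -0.23, "fingers": -0.8},
    {"x": 3, "y": 60, "z": 0, "rx": 0, "ry": 0, "rz": -0.39, "fingers": -0.8},
    {"x": 4, "y": 85, "z": 0, "rx": 0, "ry": 0, "rz": -0.55, "fingers": -0.8},
    {"x": 6, "y": 110, "z": 0, "rx": 0, "ry": 0, "rz": -0.71, "fingers": -0.8},
    {"x": 7, "y": 135, "z": 0, "rx": 0, "ry": 0, "rz": -0.87, "fingers": -0.8},
    {"x": 8, "y": 160, "z": 0, "rx": 0, "ry": 0, "rz": -1.03, "fingers": -0.8},
    {"x": 10, "y": 185, "z": 0, "rx": 0, "ry": 0, "rz": -1.19, "fingers": -0.8},
    {"x": 11, "y": 210, "z": 0, "rx": 0, "ry": 0, "rz": -1.35, "fingers": -0.8},
    {"x": 12, "y": 232, "z": 0, "rx": 0, "ry": 0, "rz": -1.5, "fingers": -0.8},
    {"x": 13, "y": 247, "z": 0, "rx": 0, "ry": 0, "rz": -1.62, "fingers": -0.8},
    {"x": 13, "y": 253, "z": 0, "rx": 0, "ry": 0, "rz": -1.68, "fingers": -0.8},
    {"x": 13, "y": 253, "z": 0, "rx": 0, "ry": 0, "rz": -1.68, "fingers": -0.8},
    {"x": 13, "y": 253, "z": 0, "rx": 0, "ry": 0, "rz": -1.68, "fingers": -0.8}
  ]
}}

```text
time_s: 15.08
tool_pos: [0.613, 0.0193, 0.2325]
tool_rot: [180.0, -0.0, -128.9]
force: [0.0, -1.8, -1.0]
grip_width: 0.0786
grasp_force: 0.0
```

Run:
```python
from h import *
goto((.613,.020,.116,-127.2))
```

```text
now [0.613  0.0193 0.2325] [ 1.8000e+02 -2.0000e-02 -1.2885e+02] F [ 0.  -1.8 -1. ] w 0.07855917797345316 0.0 t 15.075 q [-25.  14.  25.  89.  -6.  78. 142.]
move mm [ -0.5   0.5 116.5] rv [ 0.    -0.    -0.029]
```

That orientation has joint 7 at 142° and it would pass its limit during the turn. I'll use the opposite, equivalent grasp and turn the wrist back half a turn up here.

Call:
{"fn": "drive_tool", "kwargs": {
  "moves": [
    {"x": 0, "y": 0, "z": 0, "rx": 0, "ry": 0, "rz": 0.08, "fingers": -0.8},
    {"x": 0, "y": 0, "z": 0, "rx": 0, "ry": 0, "rz": 0.25, "fingers": -0.8},
    {"x": 0, "y": 0, "z": 0, "rx": 0, "ry": 0, "rz": 0.43, "fingers": -0.8},
    {"x": 0, "y": 0, "z": 0, "rx": 0, "ry": 0, "rz": 0.61, "fingers": -0.8},
    {"x": 0, "y": 0, "z": 0, "rx": 0, "ry": 0, "rz": 0.79, "fingers": -0.8},
    {"x": 0, "y": 0, "z": 0, "rx": 0, "ry": 0, "rz": 0.97, "fingers": -0.8},
    {"x": 0, "y": 0, "z": 0, "rx": 0, "ry": 0, "rz": 1.15, "fingers": -0.8},
    {"x": 0, "y": 0, "z": 0, "rx": 0, "ry": 0, "rz": 1.33, "fingers": -0.8},
    {"x": 0, "y": 0, "z": 0, "rx": 0, "ry": 0, "rz": 1.51, "fingers": -0.8},
    {"x": 0, "y": 0, "z": 0, "rx": 0, "ry": 0, "rz": 1.69, "fingers": -0.8},
    {"x": 0, "y": 0, "z": 0, "rx": 0, "ry": 0, "rz": 1.87, "fingers": -0.8},
    {"x": 0, "y": 0, "z": 0, "rx": 0, "ry": 0, "rz": 2.05, "fingers": -0.8},
    {"x": 0, "y": 0, "z": 0, "rx": 0, "ry": 0, "rz": 2.23, "fingers": -0.8},
    {"x": 0, "y": 0, "z": 0, "rx": 0, "ry": 0, "rz": 2.41, "fingers": -0.8},
    {"x": 0, "y": 0, "z": 0, "rx": 0, "ry": 0, "rz": 2.59, "fingers": -0.8},
    {"x": 0, "y": 0, "z": 0, "rx": 0, "ry": 0, "rz": 2.77, "fingers": -0.8},
    {"x": 0, "y": 0, "z": 0, "rx": 0, "ry": 0, "rz": 2.94, "fingers": -0.8},
    {"x": 0, "y": 0, "z": 0, "rx": 0, "ry": 0, "rz": 3.06, "fingers": -0.8},
    {"x": 0, "y": 0, "z": 0, "rx": 0, "ry": 0, "rz": 3.11, "fingers": -0.8},
    {"x": 0, "y": 0, "z": 0, "rx": 0, "ry": 0, "rz": 3.11, "fingers": -0.8}
  ]
}}

```text
time_s: 17.58
tool_pos: [0.613, 0.0194, 0.2327]
tool_rot: [-180.0, -0.0, 53.0]
force: [-0.7, -0.2, -0.2]
grip_width: 0.0781
grasp_force: 0.0
```

Run:
```python
from h import *
goto((.613,.020,.116,52.8))
```

```text
now [0.613  0.0194 0.2327] [-1.800e+02 -1.000e-02  5.302e+01] F [-0.7 -0.2 -0.2] w 0.07810581172805009 0.0 t 17.575 q [-44.  18.  50.  90. -14.  78. -30.]
move mm [  0.4  -0.3 116.7] rv [-0.    -0.     0.004]
```

Call:
{"fn": "drive_tool", "kwargs": {
  "force": 4,
  "moves": [
    {"x": 0, "y": 0, "z": 15, "rx": 0, "ry": 0, "rz": 0, "fingers": -0.8},
    {"x": 0, "y": 0, "z": 40, "rx": 0, "ry": 0, "rz": 0, "fingers": -0.8},
    {"x": 0, "y": 0, "z": 65, "rx": 0, "ry": 0, "rz": 0, "fingers": -0.8},
    {"x": 0, "y": 0, "z": 90, "rx": 0, "ry": 0, "rz": 0, "fingers": -0.8},
    {"x": 0, "y": 0, "z": 105, "rx": 0, "ry": 0, "rz": 0, "fingers": -0.8},
    {"x": 0, "y": 0, "z": 112, "rx": 0, "ry": 0, "rz": 0, "fingers": -0.8},
    {"x": 0, "y": 0, "z": 116, "rx": 0, "ry": 0, "rz": 0, "fingers": -0.8},
    {"x": 0, "y": 0, "z": 116, "rx": 0, "ry": 0, "rz": 0, "fingers": -0.4},
    {"x": 0, "y": 0, "z": 116, "rx": 0, "ry": 0, "rz": 0, "fingers": 0},
    {"x": 0, "y": 0, "z": 116, "rx": 0, "ry": 0, "rz": 0, "fingers": 0.3},
    {"x": 0, "y": 0, "z": 116, "rx": 0, "ry": 0, "rz": 0, "fingers": 0.5},
    {"x": 0, "y": 0, "z": 116, "rx": 0, "ry": 0, "rz": 0, "fingers": 0.5},
    {"x": 0, "y": 0, "z": 116, "rx": 0, "ry": 0, "rz": 0, "fingers": 0.5}
  ]
}}

```text
time_s: 19.2
tool_pos: [0.6133, 0.0198, 0.1166]
tool_rot: [180.0, -0.0, 53.0]
force: [0.5, 0.1, -0.9]
grip_width: 0.027
grasp_force: 0.0
```

Call:
{"fn": "drive_tool", "kwargs": {
  "moves": [
    {"x": 0, "y": 0, "z": 0, "rx": 0, "ry": 0, "rz": 0, "fingers": 0.5},
    {"x": 0, "y": 0, "z": 0, "rx": 0, "ry": 0, "rz": 0, "fingers": 0.55},
    {"x": 0, "y": 0, "z": 0, "rx": 0, "ry": 0, "rz": 0, "fingers": 0.6},
    {"x": 0, "y": 0, "z": 0, "rx": 0, "ry": 0, "rz": 0, "fingers": 0.65},
    {"x": 0, "y": 0, "z": 0, "rx": 0, "ry": 0, "rz": 0, "fingers": 0.65}
  ]
}}

```text
time_s: 19.82
tool_pos: [0.6133, 0.0198, 0.1166]
tool_rot: [180.0, -0.0, 53.0]
force: [0.1, -0.2, 0.5]
grip_width: 0.0154
grasp_force: 0.0
```

Call:
{"fn": "drive_tool", "kwargs": {
  "force": 15,
  "moves": [
    {"x": 0, "y": 0, "z": 0, "rx": 0, "ry": 0, "rz": 0, "fingers": 0.75},
    {"x": 0, "y": 0, "z": 0, "rx": 0, "ry": 0, "rz": 0, "fingers": 1},
    {"x": 0, "y": 0, "z": 0, "rx": 0, "ry": 0, "rz": 0, "fingers": 1},
    {"x": 0, "y": 0, "z": 0, "rx": 0, "ry": 0, "rz": 0, "fingers": 1},
    {"x": 0, "y": 0, "z": 0, "rx": 0, "ry": 0, "rz": 0, "fingers": 1}
  ]
}}

```text
time_s: 20.45
tool_pos: [0.6131, 0.0199, 0.1166]
tool_rot: [-180.0, 0.0, 53.0]
force: [-1.3, 1.6, 0.8]
grip_width: 0.0123
grasp_force: 15.0
```

Run:
```python
from h import *
goto((.613,.020,.116,95.5))
```

```text
now [0.6131 0.0199 0.1166] [-179.98    0.     53.05] F [-1.3  1.6  0.8] w 0.012251681458011374 15.00012858537957 t 20.45 q [-42.  24.  47.  98. -19.  67. -27.]
move mm [ 0.  -0.1  0.6] rv [-0.    -0.    -0.741]
```

Call:
{"fn": "drive_tool", "kwargs": {
  "moves": [
    {"x": 0, "y": 0, "z": 0, "rx": 0, "ry": 0, "rz": -0.03, "fingers": 1},
    {"x": 0, "y": 0, "z": 0, "rx": 0, "ry": 0, "rz": -0.09, "fingers": 1},
    {"x": 0, "y": 0, "z": 0, "rx": 0, "ry": 0, "rz": -0.16, "fingers": 1},
    {"x": 0, "y": 0, "z": 0, "rx": 0, "ry": 0, "rz": -0.23, "fingers": 1},
    {"x": 0, "y": 0, "z": 0, "rx": 0, "ry": 0, "rz": -0.3, "fingers": 1},
    {"x": 0, "y": 0, "z": 0, "rx": 0, "ry": 0, "rz": -0.37, "fingers": 1},
    {"x": 0, "y": 0, "z": 0, "rx": 0, "ry": 0, "rz": -0.44, "fingers": 1},
    {"x": 0, "y": 0, "z": 0, "rx": 0, "ry": 0, "rz": -0.51, "fingers": 1},
    {"x": 0, "y": 0, "z": 0, "rx": 0, "ry": 0, "rz": -0.58, "fingers": 1},
    {"x": 0, "y": 0, "z": 0, "rx": 0, "ry": 0, "rz": -0.65, "fingers": 1},
    {"x": 0, "y": 0, "z": 0, "rx": 0, "ry": 0, "rz": -0.7, "fingers": 1},
    {"x": 0, "y": 0, "z": 0, "rx": 0, "ry": 0, "rz": -0.73, "fingers": 1},
    {"x": 0, "y": 0, "z": 0, "rx": 0, "ry": 0, "rz": -0.74, "fingers": 1},
    {"x": 0, "y": 0, "z": 0, "rx": 0, "ry": 0, "rz": -0.74, "fingers": 1},
    {"x": 0, "y": 0, "z": 0, "rx": 0, "ry": 0, "rz": -0.74, "fingers": 1},
    {"x": 0, "y": 0, "z": 0, "rx": 0, "ry": 0, "rz": -0.74, "fingers": 1}
  ]
}}

```text
time_s: 22.45
tool_pos: [0.6134, 0.0199, 0.1166]
tool_rot: [180.0, 0.0, 95.4]
force: [1.6, 0.6, -1.1]
grip_width: 0.0122
grasp_force: 15.0
```

Run:
```python
from h import *
goto((.613,.020,.116,95.5))
s=cam("scene");t=cam("top")
h=cv2.cvtColor(s["image"],cv2.COLOR_RGB2HSV);m=cv2.inRange(h,(15,110,110),(35,255,255))
k,l,st,ce=cv2.connectedComponentsWithStats(m)
print([(ce[i].round(1).tolist(),onz(s,*ce[i],.1).round(4)) for i in range(1,k) if st[i,4]>10 and 260<ce[i][0]<320])
a=cv2.resize(s["image"][160:250,205:325,::-1],None,fx=3.5,fy=3.5,interpolation=2)
b=cv2.resize(t["image"][145:235,180:270,::-1],None,fx=4,fy=4,interpolation=2)
z=np.zeros((360,780,3),np.uint8);z[:315,:420]=a;z[:,420:]=b;cv2.imwrite("pics/p5.png",z)
```

```text
now [0.6134 0.0199 0.1166] [1.7997e+02 1.0000e-02 9.5440e+01] F [ 1.6  0.6 -1.1] w 0.012165027420440186 14.999849771847948 t 22.45 q [-36.  22.  39.  98. -15.  66.  13.]
move mm [ 0.2 -0.4  0.6] rv [ 0.001  0.    -0.001]
[([293.7, 195.0], array([ 0.4439, -0.1696,  0.1   ]))]
```

View pics/p5.png

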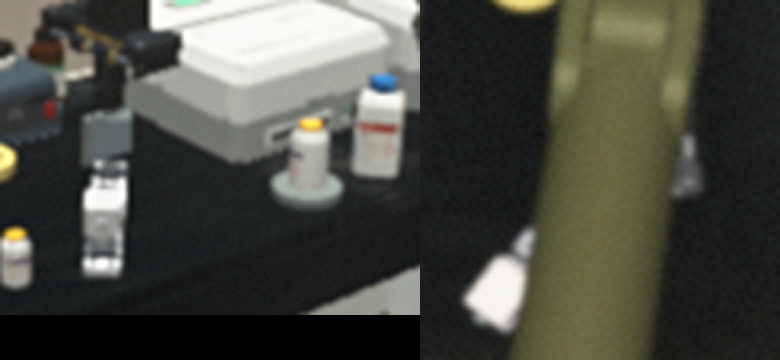

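The fingers hold the grip flat at 12.2 mm opening, and the mirror has turned with them. The bottle is still at (0.444,-0.170) on the stand at picture position (310,150). The reflected line points at 228.0°, against 228.1° needed, so I'll hand in.

```bash
python3 -c "
from h import *
print(workorder.sign_off())"
```

```text
the job is handed in; nothing more can be done
None
```

I handed the job in: the squat bottle stands upright on the stand and released, and the gripper holds the mirror turned about 42°, with its reflected line within about 1 mm of the bottle's axis by my measurements; the judge's verdict was not shown.

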